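Build the sieve stack for a particle-size test

ROBOT

A 7-joint arm with a two-finger parallel gripper is mounted at the origin on a cart in front of the work surface, level with it; the furniture and walls round the work are solid. World frame = base frame: x ahead of the robot, y to its left, z up, the work surface at z = 0. Lengths are in m, angles in rad, forces in N, time in s.
With the tool pointing down it reaches from about 0.4 to 0.9 m from the base axis. Payload 5.5 kg.
Tool frame: the origin (TCP) lies midway between the tips of the shut fingers; the grasp point (between the pads) lies 19 mm behind it (manip.grip_depth is the distance from the TCP to the grasp point, in m); z points along the fingers, y is the line along which they close (so a half turn about z gives the same grasp; the last joint's range is limited). The gripper opens to 92 mm and grips with 3 to 60 N. Pads are 19 mm wide; open, the fingers measure 130 mm over their backs; the gripper's body (75 mm by 190 mm) begins 47 mm behind the grasp point.
Start: joints at [1.422, 0.501, -0.427, 1.55, 0.221, 1.138, -0.21], TCP at [0.26, -0.596, 0.227] pointing down, gripper open.
Joint ranges: [-2.88, 2.88], [-0.31, 2.03], [-1.54, 1.56], [0.2, 2.42], [-1.41, 4.55], [0.19, 2.02], [-2.57, 2.57]. Speed limits (rad/s): [2.57, 2.57, 3.14, 3.14, 3.14, 3.14, 3.14].

INTERFACE

Orientations are given as a unit quaternion [x, y, z, w].
In Python, from bench import manip, effector, viewer gives the robot as it stands. Calls block until the motion is done:
- manip.move_pose(position, orientation): joint-space move of the TCP to a pose.
- manip.servo_line(position, ori=None, vel=0.15): straight line of the TCP; ori=None keeps the orientation; vel is the mean speed in m/s.
- manip.movej(angles): joint-space move.
- effector.open_jaws() and effector.close(f_grip=None): open the fingers fully, or close them until they stop; f_grip is the grip in N (None keeps the last).
- manip.sleep(seconds).
- manip.solve_ik(position, orientation): joint angles nearest the present ones, or None.
- viewer.get_image(name): name is "scene" or "top"; returns the picture (400x640x3 uint8, red, green, blue); there is no depth.
- viewer.get_calibration(name): a dict with "vfov" (degrees; the focal length in pixels is half the picture's height over the tangent of half this angle, whatever the lens; pixels are square), "cx", "cy" (the principal point, pixels), "dist_coeffs" ([k1, k2, p1, p2, k3] as OpenCV has them; the pictures are not rectified), "eye" and "attitude" of the camera in the world. Camera axes: x right, y down, z forward; pixel columns grow to the right and rows downward; lengths in m; the calibration is good to about 2 mm. A picture is of the moment at which its call begins. get_calibration takes no time and is no camera call.
A pose or a line that the arm cannot do raises manip.PlanningError and nothing moves.
- manip.hand_in(): hands the job in; it is judged then, once.
Readings, each from a call of its own:
- manip.current_clock(): time.
- manip.current_q(): joint angles.
- manip.current_joint_velocities(): joint speeds.
- manip.current_tau(): joint torques, N m.
- manip.current_tool_pos(): TCP position.
- manip.current_tcp_rot(): TCP orientation.
- manip.current_force(): force on the tool from outside, world axes, zero at the start.
- manip.current_wrist_torque(): the same for the moment, N m.
- manip.current_finger_gap(): finger opening in m.
- manip.current_gripper_force(): force on a finger pad.
Only numpy, scipy, OpenCV 4.12 (cv2) and the standard library are available. Lean on these libraries where they do the work, as an engineer would, in place of code of your own. Each camera call takes 0.05 s, during which the arm holds its last target. There are 200 camera calls.

TASK

Build the test sieve stack on the shaker, one part after another from the bottom up so that the coarsest mesh ends on top: the blue fine sieve into the steel receiver, the yellow medium sieve into the blue one, the red coarse sieve into the yellow one, then the lid on the red sieve. Each part must sit level and fully home in the one beneath it. Leave the green spare sieve, the beaker and the salt jar where they stand.

Things in the scene. Friction and masses are not known exactly. Their poses are not given: they have to be found in the camera images.
- shaker: Small white sieve shaker, fixed: box 140 x 124 mm, 52 mm high, dark knob and display on its front (-x of its own frame). A 60 mm steel receiver pan is clamped on the round plate on top. Origin: centre of its underside, on the vertical axis of the receiver.
- receiver_rim (a point): Centre of the mouth of the steel receiver pan on the shaker, in the plane of its rim, 93 mm above the desk; z up. The pan has 60 mm outer diameter, 55 mm bore, 28 mm depth. A sieve seated in it has its skirt inside and its shoulder on the rim: the sieve's origin is then 9 mm below this point.
- fine_sieve: Blue plastic sieve, finest mesh (looks almost closed). Outer diameter 60 mm, height 39: tapered skirt 9 mm high (diameter 45 at foot, 52 at top), flat shoulder, round wall 30 mm high, 2.5 mm thick, bore 55. Origin: centre of the skirt's foot, z up. Seated: origin 9 mm below receiver_rim. Grip the wall, fingertips 10 mm or more above the origin, clear of the part below. 50-100 g.
- medium_sieve: Yellow plastic sieve, medium mesh (3 mm). Outer diameter 60 mm, height 39: tapered skirt 9 mm high (diameter 45 at foot, 52 at top), flat shoulder, round wall 30 mm high, 2.5 mm thick, bore 55. Origin: centre of the skirt's foot, z up. Seated: origin 30 mm above that of the sieve below. Grip the wall, fingertips 10 mm or more above the origin, clear of the part below. 50-100 g.
- coarse_sieve: Red plastic sieve, coarse mesh (5 mm). Outer diameter 60 mm, height 39: tapered skirt 9 mm high (diameter 45 at foot, 52 at top), flat shoulder, round wall 30 mm high, 2.5 mm thick, bore 55. Origin: centre of the skirt's foot, z up. Seated: origin 30 mm above that of the sieve below. Grip the wall, fingertips 10 mm or more above the origin, clear of the part below. 50-100 g.
- stack_lid: Grey round lid, 60 mm in diameter. Origin: centre of its underside, z up. From below: tapered plug 9 mm high (45 to 52 mm diameter), flat disc 4 mm thick, black knob to take it by, 21 mm in diameter, from 13 to 39 mm above the origin. Seated: origin 30 mm above that of the sieve below. 40 to 85 g.
- spare_sieve: Green plastic sieve, very wide mesh (9 mm). Outer diameter 60 mm, height 39: tapered skirt 9 mm high (diameter 45 at foot, 52 at top), flat shoulder, round wall 30 mm high, 2.5 mm thick, bore 55. Origin: centre of the skirt's foot, z up. Not part of this stack; stays where it stands.
- beaker: Empty glass beaker, 76 x 64 mm, 80 mm high, towards the back of the desk; origin at the centre of its underside. Stays where it stands.
- jar: Clear round jar of salt with a lid, 60 mm in diameter, 80 mm high, towards the back of the desk; origin at the centre of its underside. Stays where it stands.
Mind the look-alikes: they are no part of the job. Several things look just like the coarse_sieve: the one meant starts farthest to the robot's right.

How it is judged:
On the way, in this order (a step that is already met when the one before it is completed fails the run):
1. the blue fine sieve is seated in the receiver (horizontal distance between fine_sieve and receiver_rim below 0.004 m and z of fine_sieve in the frame of receiver_rim between -0.0105 and -0.0072 m and angle between fine_sieve's own z axis and vertical below 0.05 rad), for 0.2 s.
2. the yellow medium sieve is seated in the blue one (horizontal distance between medium_sieve and fine_sieve below 0.004 m and z of medium_sieve in the frame of fine_sieve between 0.0285 and 0.0318 m and angle between medium_sieve's own z axis and vertical below 0.05 rad), for 0.2 s.
3. the red coarse sieve is seated in the yellow one (horizontal distance between coarse_sieve and medium_sieve below 0.004 m and z of coarse_sieve in the frame of medium_sieve between 0.0285 and 0.0318 m and angle between coarse_sieve's own z axis and vertical below 0.05 rad), for 0.2 s.
4. the lid is seated in the red sieve (horizontal distance between stack_lid and coarse_sieve below 0.004 m and z of stack_lid in the frame of coarse_sieve between 0.0285 and 0.0318 m and angle between stack_lid's own z axis and vertical below 0.05 rad), for 0.2 s.
At the end, for the whole second after the job is handed in: Blue sieve seated in the receiver, yellow in blue, red in yellow, lid in red: each centred within 4 mm on the part beneath, its shoulder down on that part's rim within about 1.8 mm, tilted less than 0.05 rad, and at rest (all of step 1 and all of step 2 and all of step 3 and all of step 4 and linear speed of each of fine_sieve, medium_sieve, coarse_sieve, stack_lid below 0.02 m/s); the robot touches nothing.
It fails at once if the green spare sieve is moved more than 20 mm or tipped (distance of spare_sieve from where it was at the start of the episode above 0.02 m or angle between spare_sieve's own z axis and vertical above 0.3 rad).
It fails at once if the beaker is moved more than 20 mm or tipped (distance of beaker from where it was at the start of the episode above 0.02 m or angle between beaker's own z axis and vertical above 0.3 rad).
It fails at once if the salt jar is moved more than 20 mm or tipped (distance of jar from where it was at the start of the episode above 0.02 m or angle between jar's own z axis and vertical above 0.3 rad).
It also fails if it takes over 93 s, if anything falls off the work surface, if the arm or the gripper's body presses on something with over 40 N, if the wrist force passes 120 N, or if a joint passes its speed limit or range.

## Working session

There is one attempt and no reset: what is moved stays moved. The work goes in short steps, each a Python script; the robot and the scene stay as the last script left them, time stands still between calls to the robot, and variables do not carry over. Pictures are saved under pics/ and viewed, at most 14 in all, crops included, and the job is handed in when it is done.

```bash
ls; mkdir -p pics
python3 - <<'E'
from bench import manip, effector, viewer
import cv2
for n in("scene","top"):
    cv2.imwrite(f"pics/{n}0.png",viewer.get_image(n)[:,:,::-1]); print(viewer.get_calibration(n))
print(manip.current_clock(),manip.current_tcp_rot(),manip.grip_depth)
E
```

```text
pics
{'vfov': 55.59474796293671, 'cx': 321.2927709974412, 'cy': 199.39546034310746, 'dist_coeffs': array([0.01067096, 0.        , 0.        , 0.        , 0.        ]), 'eye': array([0.10714726, 1.15079766, 0.97999463]), 'attitude': array([-0.20247353,  0.88630164, -0.4064327 ,  0.09102927])}
{'vfov': 55.195986152394816, 'cx': 317.94425634793424, 'cy': 203.5069593805818, 'dist_coeffs': array([-0.01571674,  0.        ,  0.        ,  0.        ,  0.        ]), 'eye': array([0.34895616, 0.19559573, 1.1685166 ]), 'attitude': array([-0.69810932,  0.71001634, -0.05559753,  0.07368237])}
0.1 [ 9.78865919e-01  2.04501158e-01 -1.48182304e-04 -8.75669428e-04] 0.0188
```

View pics/scene0.png

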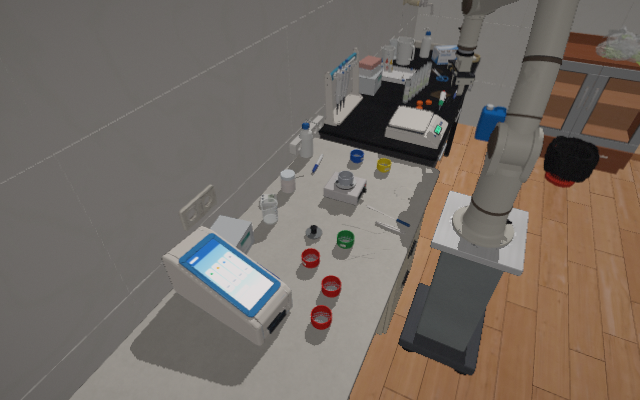

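View pics/top0.png

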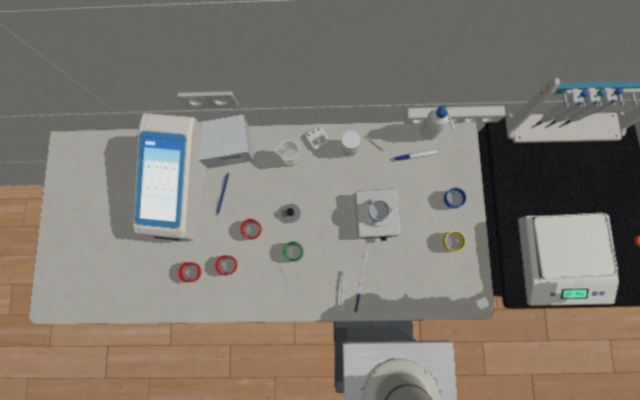

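The top view shows blue at (455,198), yellow at (455,241), the shaker at (378,212), green at (292,252) and the lid at (290,213). The reds are at (250,229), (227,265) and (190,271). Image right is -y, so the red at (250,229) is the one meant. In the scene view, blue is at (357,156), yellow (384,165), the receiver (345,178), the lid (314,231) and the target red (311,258).

```bash
cat > h.py <<'E'
import cv2, numpy as np
from scipy.spatial.transform import Rotation as R
from scipy.optimize import least_squares, minimize_scalar
from bench import manip, effector, viewer
def ray(n,uv):
    c=viewer.get_calibration(n); f=200/np.tan(np.radians(c["vfov"]/2))
    K=np.array([[f,0,c["cx"]],[0,f,c["cy"]],[0,0,1]])
    p=cv2.undistortPoints(np.float64(uv).reshape(-1,1,2),K,c["dist_coeffs"])[:,0]
    return c["eye"],R.from_quat(c["attitude"]).apply(np.c_[p,np.ones(len(p))])
def plane(n,uv,z):
    e,d=ray(n,uv); return (e+d*((z-e[2])/d[:,2])[:,None])[:,:2]
def tri(u1,u2):
    (e1,d1),(e2,d2)=ray("scene",u1),ray("top",u2)
    A=np.c_[d1[0],-d2[0]]; s=np.linalg.lstsq(A,e2-e1,rcond=None)[0]
    a,b=e1+s[0]*d1[0],e2+s[1]*d2[0]; return (a+b)/2,np.linalg.norm(a-b)
HUE={"red":(170,10),"yellow":(22,34),"green":(50,85),"blue":(105,125)}
def contour(im,col,at,rad=25,k=4):
    """outer contour of the colour blob near pixel at (subpixel: from a k-times enlarged picture)"""
    x0,y0=int(at[0])-rad,int(at[1])-rad
    big=cv2.resize(im[y0:y0+2*rad,x0:x0+2*rad],None,fx=k,fy=k,interpolation=cv2.INTER_CUBIC)
    h=cv2.cvtColor(big,cv2.COLOR_RGB2HSV); lo,hi=HUE[col]; H=h[...,0]
    m=((H>=lo)|(H<=hi) if lo>hi else (H>=lo)&(H<=hi))&(h[...,1]>110)&(h[...,2]>40)
    cs=cv2.findContours(m.astype(np.uint8),cv2.RETR_EXTERNAL,cv2.CHAIN_APPROX_NONE)[0]
    c=max(cs,key=cv2.contourArea)[:,0].astype(float)
    return (c+.5)/k-.5+[x0,y0]
def rimc(n,c,z,r=.03):
    """centre of a rim circle at height z from the contour half away from the camera"""
    p=plane(n,c,z); e=viewer.get_calibration(n)["eye"][:2]; m=p.mean(0)
    for _ in range(4):
        d=(m-e)/np.linalg.norm(m-e); q=p[(p-m)@d>0.0]
        s=least_squares(lambda v:np.hypot(*(q-v[:2]).T)-v[2],[*m,r],loss="soft_l1",f_scale=.001).x; m=s[:2]
    return s
def sieve(ims,col,a_s,a_t):
    cs,ct=contour(ims["scene"],col,a_s),contour(ims["top"],col,a_t)
    g=lambda z:np.linalg.norm(rimc("scene",cs,z)[:2]-rimc("top",ct,z)[:2])
    zs=minimize_scalar(g,bounds=(-.03,.2),method="bounded").x
    return zs,g(zs),rimc("scene",cs,.039),rimc("top",ct,.039)
E
python3 - <<'E'
from h import *
np.set_printoptions(precision=4,suppress=True)
ims={n:cv2.imread(f"pics/{n}0.png")[:,:,::-1] for n in("scene","top")}
for n,a,b in [("blue",(357,156),(455,198)),("yellow",(384,165),(455,241)),("red",(311,258),(250,229)),("green",(345,239),(292,252))]:
    print(n,*sieve(ims,n,a,b))
T=[]
for n,ctr in [("scene",(345,182)),("top",(378,212)),("scene",(314,231)),("top",(290,213))]:
    x,y=ctr; T.append(cv2.resize(ims[n][y-20:y+20,x-26:x+26],None,fx=7,fy=7,interpolation=cv2.INTER_NEAREST)[:,:,::-1])
cv2.imwrite("pics/crop.png",np.vstack([np.hstack(T[:2]),np.hstack(T[2:])]))
E
```

```text
blue 0.03729241591364405 0.0025806625047016863 [ 0.5731 -0.1873  0.0275] [ 0.5711 -0.1898  0.0259]
yellow 0.03868839301247687 0.00210911325365913 [ 0.4422 -0.1765  0.0288] [ 0.4403 -0.1773  0.0267]
red 0.03926705075208454 0.0024242453972780635 [0.49   0.4298 0.0293] [0.4876 0.4293 0.0286]
green 0.03949045342622083 0.0023128973329807033 [0.421 0.302 0.027] [0.4187 0.3019 0.0246]
```

View pics/crop.png

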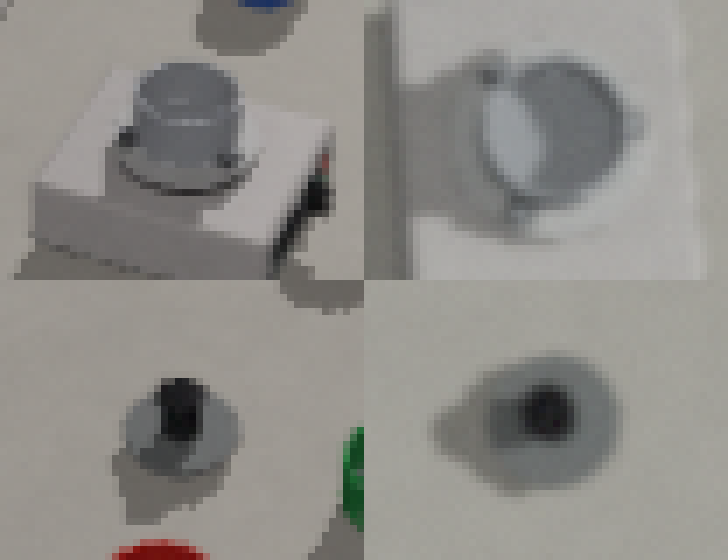

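The crop shows the receiver rim centred near scene (345.5,174.5) and top (378.5,210). The top of the lid knob is near scene (313.5,227) and top (289.6,211.4).

Run:
```python
from h import *
np.set_printoptions(precision=4,suppress=True)
for a in (173.9,175):
  p=tri((345.4,a),(378.5,210.2)); print("rec",*p)
print(plane("scene",(345.4,174.5),.093),plane("top",(378.5,210.2),.093))
print("knob",*tri((313.5,227.1),(289.6,211.4)),plane("scene",(313.5,227.1),.039),plane("top",(289.6,211.4),.039))
# automatic checks: edges
ims={n:cv2.imread(f"pics/{n}0.png")[:,:,::-1] for n in("scene","top")}
# lid disc: dark-grey blob vs desk, at z=.013; receiver: grey vs white
for n,ctr in [("scene",(314,231)),("top",(290,213))]:
    x,y=ctr;k=4;r=16
    b=cv2.resize(ims[n][y-r:y+r,x-r:x+r],None,fx=k,fy=k,interpolation=cv2.INTER_CUBIC); m=(b.max(2)<60).astype(np.uint8)
    c=max(cv2.findContours(m,0,1)[0],key=cv2.contourArea)[:,0]; c=(c+.5)/k-.5+[x-r,y-r]
    print(n,"knob",c.min(0),c.max(0),rimc(n,c,.039,.0105))
# circles in the top view: rim projected
def proj(n,P):
    c=viewer.get_calibration(n); f=200/np.tan(np.radians(c["vfov"]/2)); Ri=R.from_quat(c["attitude"]).inv()
    K=np.array([[f,0,c["cx"]],[0,f,c["cy"]],[0,0,1]])
    return cv2.projectPoints(np.float64(P),Ri.as_rotvec(),-Ri.apply(c["eye"]),K,c["dist_coeffs"])[0][:,0]
rc=tri((345.4,174.5),(378.5,210.2))[0]; t=np.linspace(0,6.283,60)
T=[]
for n,(x,y) in [("scene",(345,182)),("top",(378,212))]:
    k=9;b=cv2.resize(ims[n][y-20:y+20,x-22:x+22],None,fx=k,fy=k,interpolation=cv2.INTER_CUBIC)[:,:,::-1].copy()
    for ctr in (np.r_[rc[:2],.093],):
        q=proj(n,ctr+np.c_[.03*np.cos(t),.03*np.sin(t),0*t]); q=(q-[x-22,y-20]+.5)*k
        cv2.polylines(b,[q.astype(np.int32)],1,(0,0,255),1)
    T.append(b)
cv2.imwrite("pics/chk.png",np.hstack(T))
```

```text
rec [0.5267 0.0513 0.0984] 0.0038666512742419248
rec [0.5273 0.0504 0.0924] 0.002993366908468955
[[0.5297 0.0484]] [[0.5257 0.0501]]
knob [0.5374 0.309  0.0362] 0.0018966446851078117 [[0.5371 0.3116]] [[0.536  0.3084]]
scene knob [310.125 224.875] [316.375 234.125] [0.538  0.3118 0.0106]
top knob [285.625 208.125] [293.125 215.125] [0.535  0.3089 0.011 ]
```

View pics/chk.png

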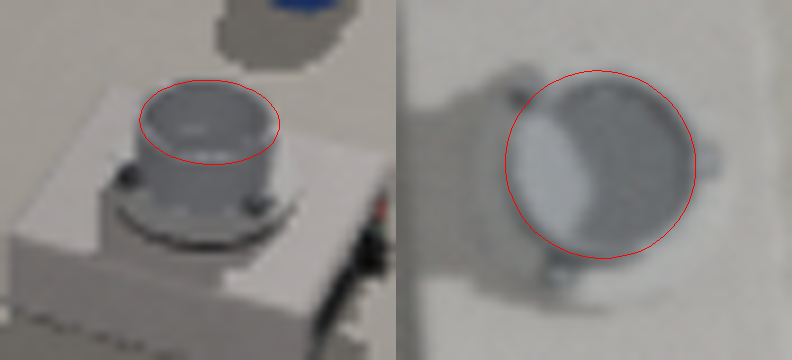

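The red overlay fits the rim to about 1 mm: top (600,165) and scene (210,122) in the enlarged picture. I correct the rim slightly to x 0.526, y 0.050. All the measured heights agree with the text. Blue is next.

```bash
cat >> h.py <<'E'
REC=np.array([.526,.050])
POS={"blue":(.5721,-.1886),"yellow":(.4413,-.1770),"red":(.4888,.4296),"lid":(.5365,.3102)}
def quat(yaw): return (R.from_euler("z",yaw)*R.from_quat([1,0,0,0])).as_quat()
def pick(xy,yaw,h,zt,f=12):
    q=quat(yaw); manip.move_pose([*xy,h+.07],q); manip.servo_line([*xy,h],vel=.12)
    effector.close(f_grip=f); print("gap",manip.current_finger_gap(),"F",manip.current_gripper_force())
    manip.servo_line([*xy,zt],vel=.2); print("gap",manip.current_finger_gap(),manip.current_clock())
def place(xy,yaw,z,zt):
    q=quat(yaw); manip.move_pose([*xy,zt],q); manip.servo_line([*xy,z+.016],vel=.2); manip.sleep(.2)
    f0=manip.current_force(); zz=z+.016
    while zz>z-.0015:
        zz-=.002; manip.servo_line([*xy,zz],vel=.03); df=manip.current_force()-f0
        if df[2]>6: break
    print("stop dz",zz-z,"df",df,"tool",manip.current_tool_pos(),manip.current_wrist_torque())
E
python3 - <<'E'
from h import *
for yaw in (0,np.pi/2,-np.pi/2,np.pi):
    print(round(yaw,2),[ [manip.solve_ik([*p,z],quat(yaw)) is not None for z in (.013,.25)] for p in [*POS.values(),REC]])
j=manip.solve_ik([*POS["blue"],.1],quat(0)); print(j)
E
```

```text
0 [[True, True], [True, True], [True, True], [True, True], [True, True]]
1.57 [[True, True], [True, True], [True, True], [True, True], [True, True]]
-1.57 [[True, True], [True, True], [True, True], [True, True], [True, True]]
3.14 [[True, True], [True, True], [True, True], [True, True], [True, True]]
[ 0.64886599  0.58391271 -0.49915944  1.7715999   0.35086801  0.87537339
 -1.57917779]
```

Run:
```python
from h import *
manip.move_pose([*POS["blue"],.25],quat(0)); print(manip.current_clock())
pick(POS["blue"],0,.013,.2)
place(REC,0,.097,.2); print(manip.current_clock())
for n in("scene","top"): cv2.imwrite(f"pics/{n}1.png",viewer.get_image(n)[:,:,::-1])
a=cv2.imread("pics/scene1.png")[130:210,290:400];b=cv2.imread("pics/top1.png")[170:250,320:430]
cv2.imwrite("pics/c1.png",cv2.resize(np.hstack([a,b]),None,fx=3.6,fy=3.6,interpolation=cv2.INTER_CUBIC))
```

```text
1.9583
gap 0.06052854501503853 F 12.000222983770072
gap 0.06053353726699109 5.0917
stop dz -0.0020000000000000157 df [ 1.02764771 -2.09090471  8.27215487] tool [0.52722962 0.04980146 0.09615831] [-0.40086443 -0.25064297  0.10028014]
9.0833
```

View pics/c1.png

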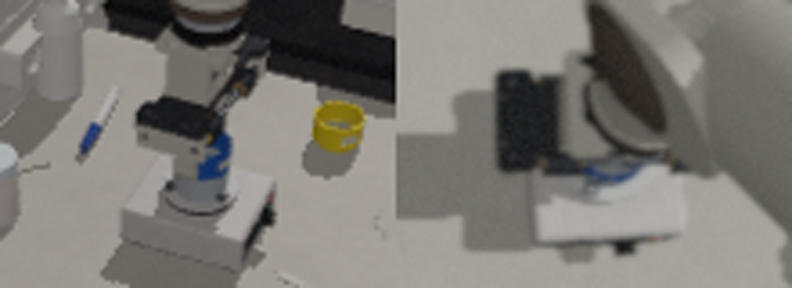

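The blue sieve stands on the receiver between the fingers, at about scene-crop (213,155). First contact came at the expected seated height, so it looks home. I'll release, back off and measure.

Run:
```python
from h import *
np.set_printoptions(precision=4,suppress=True)
effector.open_jaws(); p=manip.current_tool_pos(); manip.servo_line([p[0],p[1],.2],vel=.2)
manip.move_pose([*POS["yellow"],.12],quat(0)); print(manip.current_clock())
for n in("scene","top"): cv2.imwrite(f"pics/{n}2.png",viewer.get_image(n)[:,:,::-1])
a=cv2.imread("pics/scene2.png")[130:210,290:400];b=cv2.imread("pics/top2.png")[170:250,320:430]
cv2.imwrite("pics/c2.png",cv2.resize(np.hstack([a,b]),None,fx=3.6,fy=3.6,interpolation=cv2.INTER_CUBIC))
for n,a in(("scene",(346,164)),("top",(379,210))):
    c=contour(cv2.imread(f"pics/{n}2.png")[:,:,::-1],"blue",a,18); print(n,rimc(n,c,.123),c.min(0),c.max(0))
```

```text
11.575
scene [0.5281 0.0513 0.0278] [338.125 164.625] [353.125 179.375]
top [0.525  0.0502 0.0271] [370.625 198.375] [390.125 212.875]
```

View pics/c2.png

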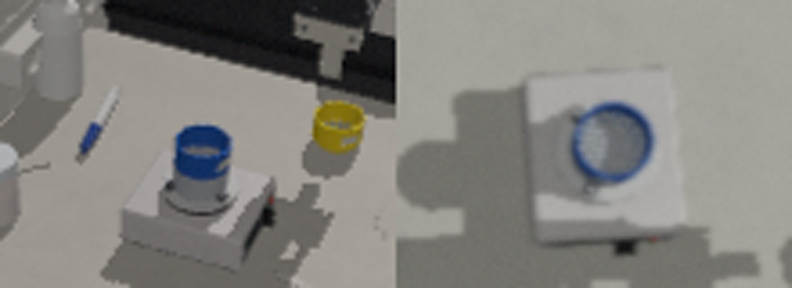

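Blue sits level in the receiver, rim at scene-crop (203,140) and top-crop (612,142), and measures (0.5266, 0.0507). Yellow is next, then red.

```bash
sed -i 's/^REC=.*/REC=np.array([.5266,.0504])/' h.py
python3 - <<'E'
from h import *
np.set_printoptions(precision=4,suppress=True)
pick(POS["yellow"],0,.013,.24)
place(REC,0,.127,.24)
effector.open_jaws(); p=manip.current_tool_pos(); manip.servo_line([p[0],p[1],.24],vel=.2)
manip.move_pose([*POS["red"],.15],quat(0)); print(manip.current_clock())
for n in("scene","top"): cv2.imwrite(f"pics/{n}3.png",viewer.get_image(n)[:,:,::-1])
a=cv2.imread("pics/scene3.png")[130:210,290:400];b=cv2.imread("pics/top3.png")[170:250,320:430]
cv2.imwrite("pics/c3.png",cv2.resize(np.hstack([a,b]),None,fx=3.6,fy=3.6,interpolation=cv2.INTER_CUBIC))
for n,a in(("scene",(346,160)),("top",(380,208))):
    c=contour(cv2.imread(f"pics/{n}3.png")[:,:,::-1],"yellow",a,18); print(n,rimc(n,c,.153),c.min(0),c.max(0))
E
```

```text
gap 0.05989423822352912 F 12.000229060649872
gap 0.05987016306537257 14.575
stop dz -0.0020000000000000018 df [-1.2709  0.2502  9.678 ] tool [0.5274 0.0505 0.1261] [-0.0925  0.4282  0.0675]
21.5167
scene [0.5273 0.0518 0.0292] [338.375 157.875] [354.375 173.125]
top [0.5257 0.0498 0.0267] [369.625 196.125] [392.125 218.875]
```

View pics/c3.png

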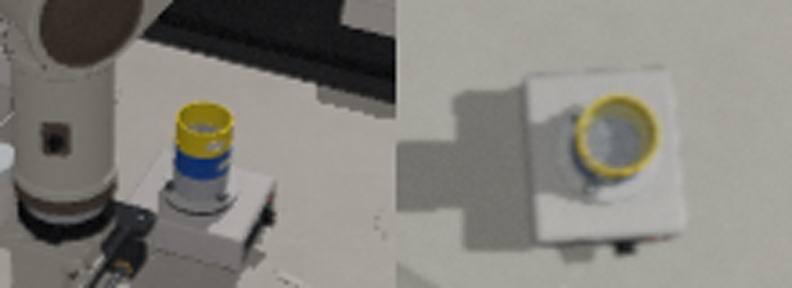

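Yellow is seated level on blue at scene-crop (205,118). Red is next, after a quick check that it hasn't moved.

Run:
```python
from h import *
np.set_printoptions(precision=4,suppress=True)
pick(POS["red"],0,.013,.27)
place(REC,0,.157,.27)
effector.open_jaws(); p=manip.current_tool_pos(); manip.servo_line([p[0],p[1],.27],vel=.2)
manip.move_pose([*POS["lid"],.15],quat(0)); print(manip.current_clock())
for n in("scene","top"): cv2.imwrite(f"pics/{n}4.png",viewer.get_image(n)[:,:,::-1])
a=cv2.imread("pics/scene4.png")[130:210,290:400];b=cv2.imread("pics/top4.png")[170:250,320:430]
cv2.imwrite("pics/c4.png",cv2.resize(np.hstack([a,b]),None,fx=3.6,fy=3.6,interpolation=cv2.INTER_CUBIC))
for n,a in(("scene",(346,154)),("top",(382,206))):
    c=contour(cv2.imread(f"pics/{n}4.png")[:,:,::-1],"red",a,18); print(n,rimc(n,c,.183),c.min(0),c.max(0))
```

```text
gap 0.059717498533846426 F 12.000149056816554
gap 0.059677723619102695 24.7667
stop dz -0.0020000000000000295 df [-1.6617 -0.3401  7.9664] tool [0.5275 0.0505 0.1563] [-0.0901  0.3844 -0.002 ]
31.8167
scene [0.5285 0.0518 0.0287] [338.625 151.375] [354.375 166.375]
top [0.5263 0.0499 0.0282] [370.375 193.625] [393.875 216.875]
```

View pics/c4.png

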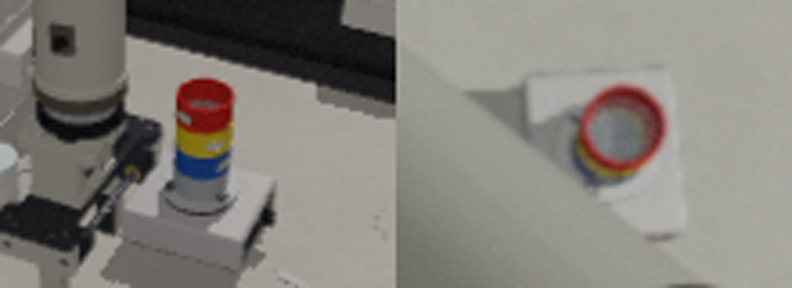

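Red is seated level on yellow at scene-crop (205,95). Last is the lid, taken by its knob.

Run:
```python
from h import *
np.set_printoptions(precision=4,suppress=True)
T=(.5272,.0506)
pick(POS["lid"],0,.017,.30)
if manip.current_finger_gap()>.015:
    place(T,0,.191,.30)
    effector.open_jaws(); p=manip.current_tool_pos(); manip.servo_line([p[0],p[1],.30],vel=.2)
    manip.move_pose([.45,.35,.3],quat(0)); print(manip.current_clock())
for n in("scene","top"): cv2.imwrite(f"pics/{n}5.png",viewer.get_image(n)[:,:,::-1])
a=cv2.imread("pics/scene5.png")[130:210,290:400];b=cv2.imread("pics/top5.png")[170:250,320:430]
cv2.imwrite("pics/c5.png",cv2.resize(np.hstack([a,b]),None,fx=3.6,fy=3.6,interpolation=cv2.INTER_CUBIC))
```

```text
gap 0.02060546060004344 F 11.999946534633636
gap 0.020740899439236585 35.675
stop dz -0.0020000000000000018 df [-2.1341  0.5163  7.8998] tool [0.5279 0.0506 0.1903] [-0.0458  0.4745  0.0411]
42.8583
```

View pics/c5.png

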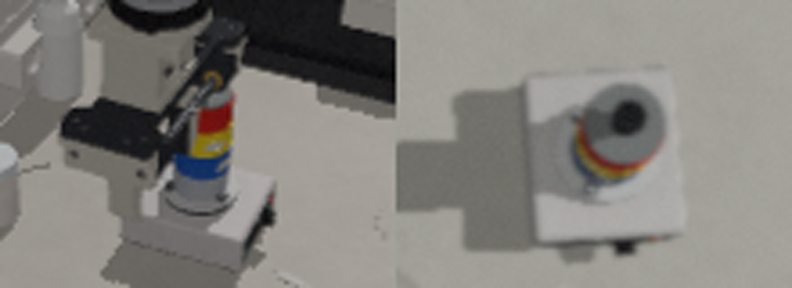

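The lid is on red at top-crop (627,122), but the arm hides it in the scene view. I'll move aside and look once more.

Run:
```python
from h import *
manip.move_pose([.5,-.2,.3],quat(0)); print(manip.current_clock())
a=viewer.get_image("scene")[130:210,290:400,::-1]
cv2.imwrite("pics/c6.png",cv2.resize(a,None,fx=7,fy=7,interpolation=cv2.INTER_CUBIC))
```

```text
44.95
```

View pics/c6.png

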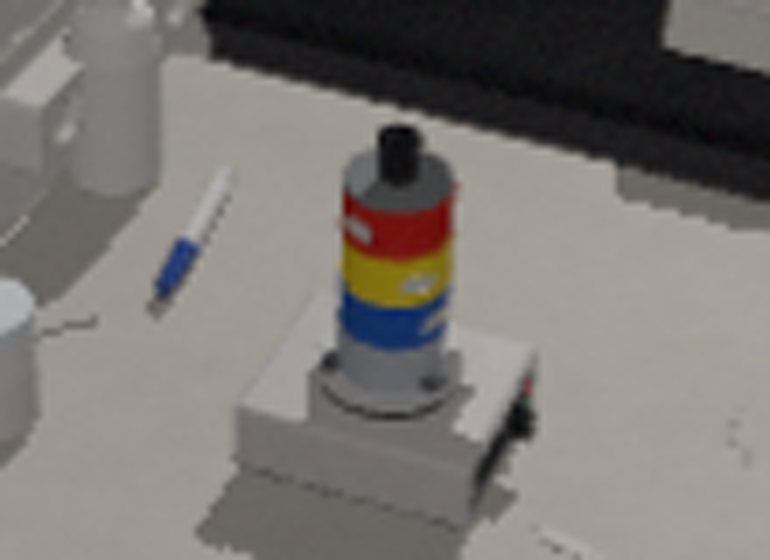

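The stack stands straight. The lid disc (343–452 px) matches the red wall below it (343–453 px) to about 1 mm, which is within the plug's clearance, and its contact height matched the other parts. I'll hand in.

```bash
python3 -c "
from bench import manip
print(manip.hand_in())"
```

```text
the job is handed in; nothing more can be done
None
```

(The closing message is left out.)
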